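Close up the drying rack and hang the canister on it

ROBOT

A 7-joint arm with a two-finger parallel gripper is mounted at the origin on a cart in front of the work surface, level with it; the furniture and walls round the work are solid. World frame = base frame: x ahead of the robot, y to its left, z up, the work surface at z = 0. Lengths are in m, angles in rad, forces in N, time in s.
With the tool pointing down it reaches from about 0.425 to 0.925 m from the base axis. Payload 6.8 kg.
Tool frame: the origin (TCP) lies on the front face of the gripper's body, between the roots of the fingers; the fingertips stand 73 mm ahead of it and the grasp point (between the pads) lies 54 mm ahead of it (env.nose_length is the distance from the TCP to the fingertips, in m); z points along the fingers, y is the line along which they close (so a half turn about z gives the same grasp; the last joint's range is limited). The gripper opens to 85 mm and grips with 20 to 120 N. Pads are 22 mm wide; open, the fingers measure 114 mm over their backs; the gripper's body (76 mm by 85 mm) begins 54 mm behind the grasp point. The pads swing forward as they close: fully open they stand 13 mm farther back than shut.
Start: joints at [1.127, 0.477, 0.022, 1.555, -0.011, 1.109, -0.083], TCP at [0.222, -0.637, 0.304] pointing down, gripper open.
Joint ranges: [-2.96, 2.96], [-0.34, 2.1], [-1.41, 1.46], [0.24, 2.44], [-1.37, 4.51], [0.17, 1.92], [-2.96, 2.96]. Speed limits (rad/s): [2.39, 2.39, 3.14, 3.14, 3.14, 3.14, 3.14].

INTERFACE

Orientations are given as a unit quaternion [w, x, y, z].
In Python, from cell import env, kin, camera, calibration, job gives the robot as it stands. The module is installed in compiled form; this text tells all that it offers. Calls block until the motion is done:
- env.reach(position, orientation): joint-space move of the TCP to a pose.
- env.movel(position, velocity=0.15, rot=None, stop_force=None): straight line of the TCP; rot=None keeps the orientation; velocity is the mean speed in m/s. With stop_force (N) it stops when the force on the tool has changed by that much, and returns True; else False.
- env.goto_joints(angles): joint-space move.
- env.grip(opening, f_grip=None): finger opening in m; f_grip is the grip in N (None keeps the last); returns when the fingers have stopped.
- env.dwell(seconds).
- kin.inverse_kinematics(position, orientation): joint angles nearest the present ones, or None.
- env.get_state(): the state.
- camera(name): name is "side" or "top"; returns (picture, depth): 400x640x3 uint8, blue, green, red; 400x640 float32, m along the optical axis (not along the pixel's ray), 0 where there is no reading.
- calibration(name): a dict with "fx", "fy", "cx", "cy" (pixels), "k1" (the pictures are not rectified: a ray, as slopes to the right and down, at radius r is drawn at 1 + k1 r^2 times it, then the intrinsics apply), "rvec" (rotation vector, rad) and "tvec" (3), from world to camera coordinates, as OpenCV has them. Camera axes: x right, y down, z forward; pixel columns grow to the right and rows downward; lengths in m; the calibration is good to about 2 mm. A picture is of the moment at which its call begins. calibration takes no time and is no camera call.
A pose or a line that the arm cannot do raises env.PlanningError and nothing moves.
- job.job_done(): hands the job in; it is judged then, once.
The state is a dict: "time": time; "qpos": joint angles; "joint_velocities": joint speeds; "joint_torque": joint torques, N m; "tcp_pos": TCP position; "orientation": TCP orientation; "force": force on the tool from outside, world axes, zero at the start; "torque": the same for the moment, N m; "opening": finger opening in m; "gripper_force": force on a finger pad.
Only numpy, scipy, OpenCV 4.12 (cv2) and the standard library are available. Lean on these libraries where they do the work, as an engineer would, in place of code of your own. Each camera call takes 0.05 s, during which the arm holds its last target. There are 200 camera calls.

TASK

Slide the loose peg block of the drying rack along its tray until it butts flush against the fixed block, with no gap left. Put the square steel canister that stands upright on the table upside down over the peg of that block, fully down so that its rim rests flat on the block, and let go. At the end the blocks must still be flush; do not tip or lift the canister already drying on the fixed block, and leave the little jar with the screw cap where it is.

Things in the scene. Friction and masses are not known exactly. Their poses are not given: they have to be found in the camera images.
- rack: Fixed drying rack: a steel tray 104 x 360 mm, 4 mm thick, with a 14 mm high rail along each long side, and the fixed white peg block built in at its +y end (block 88 x 120 x 26 mm on the tray floor; its peg like the loose block's). Origin: centre of the tray's underside; z up, y along the tray from its open end (-y) towards the fixed block. The inside of the tray is 92 mm wide; the -y end has no wall. The rack keeps to within about 0.3 rad of having its y along world y.
- rack_face (a point): Centre of the fixed block's end face that looks along rack -y to the loose block, 17 mm above the table; axes as the rack's.
- peg_block: Loose white peg block, 88 (x) x 120 (y) x 26 mm (z), about 0.7 kg, lying between the rails of the tray (2 mm play each side), z up, y towards the fixed block. Origin: centre of its underside, 4 mm above the table. In its middle stands a round steel peg, 36 mm in diameter, 70 mm high with a rounded top, so the block's top is 30 mm and the peg's tip 100 mm above the table. At the start a gap of 30 to 70 mm separates it from the fixed block. It slides with a few newtons.
- block_face (a point): Centre of the loose block's +y end face, the one to be butted against the fixed block; axes as the block's.
- canister_center (a point): Centre of the plain square steel canister: 54 x 54 mm outside, 130 mm long, wall and floor 3 mm (inside 48 x 48 mm, 127 mm deep), about 0.16 kg, open at one end. z runs along its length from the closed bottom to the open mouth; x and y are square to its side faces. It starts standing upright, mouth up, on the table to the right of the rack. Pushed sideways near its top it topples and lies on its flat side without rolling.
- canister_mouth (a point): Middle of the canister's open mouth, in the plane of the rim, 65 mm from its centre; axes as the canister's.
- dry_canister_center (a point): Centre of the second, like canister, which already hangs loose upside down on the fixed block's peg, rim on the block.
- vanilla_jar_center (a point): Half-way up a small round jar with a screw cap, 45 mm in diameter, 100 mm high, a bystander standing on the table beyond the work.
There are look-alikes about, which are no part of the job. Leave any blue look-alike of the part that bears canister_center alone.

How it is judged:
By the outcome, as a careful person would: the job done as asked, in the order asked, and still so for the second after the job is handed in, with the robot touching nothing.
It also fails if it takes over 69 s, if anything falls off the work surface, if the arm or the gripper's body presses on something with over 40 N, if the wrist force passes 120 N, or if a joint passes its speed limit or range.

## Working session

There is one attempt and no reset: what is moved stays moved. The work goes in short steps, each a Python script; the robot and the scene stay as the last script left them, time stands still between calls to the robot, and variables do not carry over. Pictures are saved under pics/ and viewed, at most 13 in all, crops included, and the job is handed in when it is done.

```bash
mkdir -p pics; cat > h.py <<'E'
import numpy as np, cv2
from cell import env, kin, camera, calibration, job
def snap(name, tag):
    im,d=camera(name); cv2.imwrite(f'pics/{tag}.png',im); np.save(f'pics/{tag}.npy',d); return im,d
def cloud(name,d):
    c=calibration(name); h,w=d.shape
    u,v=np.meshgrid(np.arange(w),np.arange(h))
    K=np.array([[c['fx'],0,c['cx']],[0,c['fy'],c['cy']],[0,0,1]],float)
    p=cv2.undistortPoints(np.stack([u,v],-1).reshape(-1,1,2).astype(float),K,np.array([c['k1'],0,0,0.]))[:,0].reshape(h,w,2)
    X=np.concatenate([p*d[...,None],d[...,None]],-1)
    R=cv2.Rodrigues(np.array(c['rvec'],float))[0]
    W=(X-np.array(c['tvec']).ravel())@R
    W[d==0]=np.nan
    return W
E
python3 - <<'E'
from h import *
for n in('side','top'):
    snap(n,n+'0'); print(calibration(n))
s=env.get_state(); print({k:np.round(s[k],3) for k in('time','tcp_pos','orientation','force','opening')}, env.nose_length)
E
```

```text
{'fx': 443.08837325442914, 'fy': 443.08837325442914, 'cx': 319.5824669297081, 'cy': 197.87900115142187, 'k1': 0.0035351537966025015, 'rvec': array([ 0.57295637, -2.5226982 ,  1.33853751]), 'tvec': array([0.48808678, 0.22464226, 1.17330228])}
{'fx': 388.58592591101586, 'fy': 388.58592591101586, 'cx': 319.143046515751, 'cy': 199.58788758733107, 'k1': 0.013491559557882801, 'rvec': array([ 2.179858  , -2.16389553,  0.07619279]), 'tvec': array([-7.19871787e-04,  5.30906916e-01,  1.34105580e+00])}
{'time': np.float64(0.1), 'tcp_pos': array([ 0.222, -0.637,  0.303]), 'orientation': array([-0.001,  0.986,  0.167, -0.   ]), 'force': array([ 1.017,  0.499, -0.528]), 'opening': np.float64(0.085)} 0.0726
```

View pics/top0.png

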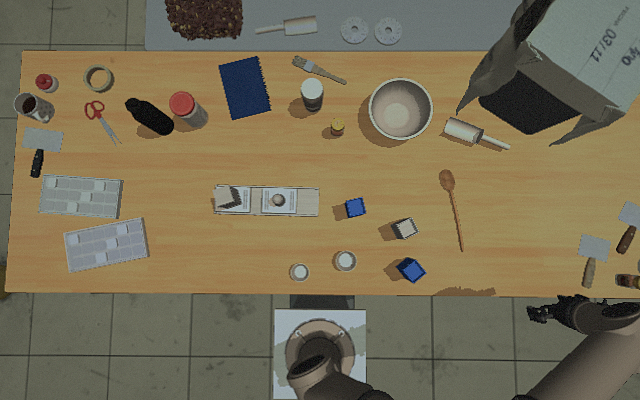

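View pics/side0.png

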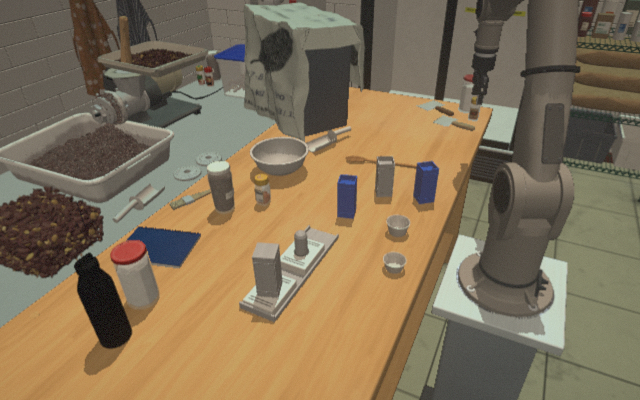

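The top view shows the rack at (265,200), with the fixed block and its drying canister on the left and the loose peg at (278,200). The steel canister is at (404,228), the blue look-alikes at (355,207) and (411,270), and the jar at (338,127). Next I'll measure these from the depth images.

```bash
python3 - <<'E'
from h import *
im=cv2.imread('pics/top0.png'); W=cloud('top',np.load('pics/top0.npy'))
c=im[170:290,200:440]; cv2.imwrite('pics/crop0.png',cv2.resize(c,None,fx=3.3,fy=3.3,interpolation=cv2.INTER_CUBIC))
Ws=cloud('side',np.load('pics/side0.npy'))
def box(W,x0,x1,y0,y1,z0,z1):
    P=W.reshape(-1,3); m=((P>[x0,y0,z0])&(P<[x1,y1,z1])).all(1); return P[m]
def rect(P,n):
    if len(P)<4: print(n,len(P));return
    r=cv2.minAreaRect(P[:,:2].astype(np.float32)); print(n,len(P),'c',np.round(r[0],4),'size',np.round(r[1],4),'ang',round(r[2],1),'zmed',round(np.median(P[:,2]),4))
for n,(u,v) in dict(can=(404,228),b1=(355,207),b2=(411,270),jar=(338,127),peg=(278,200),dry=(230,200),blk=(268,208),fix=(245,205)).items():
    print(n,np.round(np.nanmedian(W[v-1:v+2,u-1:u+2].reshape(-1,3),0),4))
for nm,w in(('top',W),('side',Ws)):
    for n,(u,v) in dict(can=(404,228),b1=(355,207),b2=(411,270)).items():
        p=np.nanmedian(W[v-3:v+4,u-3:u+4].reshape(-1,3),0)
        rect(box(w,p[0]-.06,p[0]+.06,p[1]-.06,p[1]+.06,.12,.145),nm+n)
        rect(box(w,p[0]-.06,p[0]+.06,p[1]-.06,p[1]+.06,.03,.145),nm+n+'all')
    rect(box(w,.3,.6,0,.45,.15,.175),nm+'dry')
    p=W[200,278]; rect(box(w,p[0]-.08,p[0]+.08,p[1]-.08,p[1]+.08,.05,.11),nm+'peg')
    rect(box(w,p[0]-.08,p[0]+.08,p[1]-.07,p[1]+.075,.025,.036),nm+'blocktop')
    rect(box(w,.3,.65,-.2,.4,.012,.036),nm+'rack>12mm')
E
```

```text
can [ 0.4327 -0.2739  0.1144]
b1 [ 0.4998 -0.1151  0.1131]
b2 [ 0.2985 -0.2942  0.1148]
jar [ 0.7685 -0.0592  0.102 ]
peg [0.5223 0.138  0.0983]
dry [0.5159 0.2818 0.16  ]
blk [0.4994 0.1808 0.0316]
fix [0.5095 0.2618 0.0317]
topcan 79 c [ 0.4329 -0.2826] size [0.053  0.0537] ang 26.8 zmed 0.1284
topcanall 391 c [ 0.4331 -0.2822] size [0.0538 0.0541] ang 26.8 zmed 0.1138
topb1 70 c [ 0.5009 -0.1179] size [0.0539 0.0542] ang 14.0 zmed 0.1291
topb1all 324 c [ 0.5007 -0.1178] size [0.0542 0.0544] ang 13.8 zmed 0.1146
topb2 94 c [ 0.2971 -0.3027] size [0.0543 0.0546] ang 39.1 zmed 0.128
topb2all 430 c [ 0.2972 -0.3023] size [0.0551 0.0549] ang 38.7 zmed 0.114
topdry 307 c [0.5314 0.3055] size [0.0542 0.0548] ang 18.0 zmed 0.16
toppeg 100 c [0.5276 0.1412] size [0.0327 0.0335] ang 41.5 zmed 0.095
topblocktop 702 c [0.5269 0.1428] size [0.1191 0.088 ] ang 89.7 zmed 0.0302
toprack>12mm 1508 c [0.4401 0.1122] size [0.5216 0.278 ] ang 88.2 zmed 0.0289
sidecan 130 c [ 0.4358 -0.2799] size [0.0539 0.064 ] ang 24.5 zmed 0.1267
sidecanall 603 c [ 0.4358 -0.2798] size [0.055  0.0667] ang 27.1 zmed 0.0946
sideb1 145 c [ 0.5033 -0.1147] size [0.0548 0.0622] ang 13.6 zmed 0.1275
sideb1all 685 c [ 0.5031 -0.1138] size [0.0558 0.0643] ang 14.8 zmed 0.0973
sideb2 158 c [ 0.2994 -0.2994] size [0.0567 0.0616] ang 38.8 zmed 0.1264
sideb2all 734 c [ 0.2991 -0.2992] size [0.06   0.0623] ang 39.1 zmed 0.0932
sidedry 439 c [0.533  0.3088] size [0.0555 0.0582] ang 17.2 zmed 0.1606
sidepeg 235 c [0.5274 0.1499] size [0.0356 0.0299] ang 29.5 zmed 0.0829
sideblocktop 704 c [0.5301 0.1459] size [0.1235 0.0905] ang 88.7 zmed 0.0311
siderack>12mm 2502 c [0.441  0.1224] size [0.5137 0.2804] ang 88.9 zmed 0.0294
```

View pics/crop0.png

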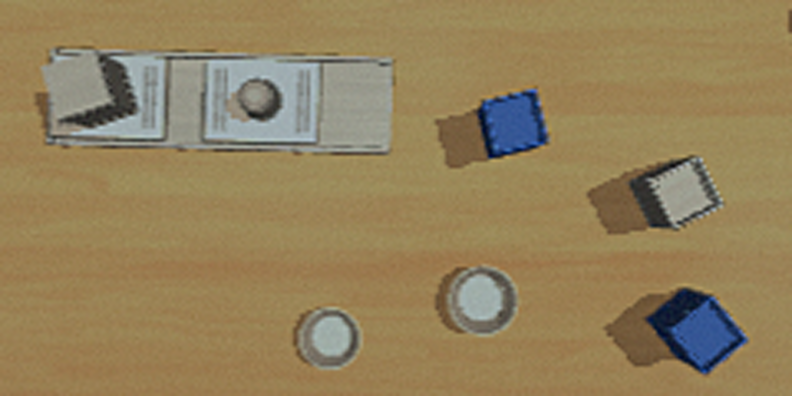

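```bash
cat >> h.py <<'E'
from scipy.spatial.transform import Rotation as Rn
def quat(t,y):
    t=np.array(t,float);t/=np.linalg.norm(t); y=np.array(y,float); y-=t*(y@t); y/=np.linalg.norm(y)
    q=Rn.from_matrix(np.stack([np.cross(y,t),y,t],1)).as_quat(); return q[[3,0,1,2]]
E
python3 - <<'E'
from h import *
W=cloud('top',np.load('pics/top0.npy'));P=W.reshape(-1,3)
m=(np.hypot(P[:,0]-.433,P[:,1]+.282)<.045); print('can z hist',np.histogram(P[m,2],[-.01,.01,.03,.06,.09,.105,.112,.118,.124,.135]))
m=((P>[.455,-.1,.010])&(P<[.61,.4,.022])).all(1); r=cv2.minAreaRect(P[m][:,:2].astype(np.float32)); print('rails',r)
m=((P>[.45,-.1,.002])&(P<[.62,.4,.036])).all(1); r=cv2.minAreaRect(P[m][:,:2].astype(np.float32)); print('rack',r)
m=((P>[.45,.08,.026])&(P<[.62,.4,.036])).all(1); Q=P[m]
h,e=np.histogram(Q[:,1],np.arange(.06,.38,.005)); print(list(zip(e.round(3),h)))
can=np.array([.434,-.282])
for ang in (116.8,206.8-180,90,135,100,60,45):
  a=np.radians(ang); t=np.array([np.cos(a),np.sin(a),0])
  for z in (.075,.1,.3):
    for s in (1,-1):
      for nm,c in(('pick',can),('rack',np.array([.53,.19]))):
        g=np.array([*c,z]); q=kin.inverse_kinematics(g-.054*t,quat(t,s*np.array([-t[1],t[0],0])))
        print(ang,z,s,nm,None if q is None else np.round(q,2))
E
```

```text
can z hist (array([184,  20,  33,  28,  19,  54, 162,  25,  68]), array([-0.01 ,  0.01 ,  0.03 ,  0.06 ,  0.09 ,  0.105,  0.112,  0.118,
        0.124,  0.135]))
rails ((0.5278414487838745, 0.13735681772232056), (0.46592843532562256, 0.1040673479437828), 88.78680419921875)
rack ((0.5358490943908691, 0.1500997245311737), (0.16844357550144196, 0.4989038407802582), 0.38845521211624146)
[(np.float64(0.06), np.int64(0)), (np.float64(0.065), np.int64(0)), (np.float64(0.07), np.int64(0)), (np.float64(0.075), np.int64(0)), (np.float64(0.08), np.int64(21)), (np.float64(0.085), np.int64(22)), (np.float64(0.09), np.int64(47)), (np.float64(0.095), np.int64(21)), (np.float64(0.1), np.int64(39)), (np.float64(0.105), np.int64(29)), (np.float64(0.11), np.int64(30)), (np.float64(0.115), np.int64(36)), (np.float64(0.12), np.int64(25)), (np.float64(0.125), np.int64(37)), (np.float64(0.13), np.int64(15)), (np.float64(0.135), np.int64(19)), (np.float64(0.14), np.int64(19)), (np.float64(0.145), np.int64(15)), (np.float64(0.15), np.int64(18)), (np.float64(0.155), np.int64(16)), (np.float64(0.16), np.int64(
[... 5158 characters left out ...]
56  0.86]
60 0.3 -1 rack [-0.48  0.63  0.64  2.42  4.17  1.8   1.23]
45 0.075 1 pick [ 1.03  1.08  0.02  1.93 -1.32  1.62 -1.7 ]
45 0.075 1 rack [ 1.2   1.98 -1.24  2.34  3.51  0.42  0.16]
45 0.075 -1 pick [ 1.51  1.18 -0.58  1.9  -0.97  1.18  1.18]
45 0.075 -1 rack [-0.13  1.15  0.02  2.4   3.85  1.9   1.82]
45 0.1 1 pick [ 1.03  1.03  0.02  1.95 -1.32  1.63 -1.72]
45 0.1 1 rack [ 1.13  1.84 -1.23  2.37  3.62  0.51 -0.06]
45 0.1 -1 pick [ 1.51  1.12 -0.58  1.92 -1.    1.2   1.17]
45 0.1 -1 rack [-0.13  1.09  0.02  2.43  3.85  1.87  1.8 ]
45 0.3 1 pick [ 1.03  0.64  0.02  2.02 -1.34  1.7  -2.03]
45 0.3 1 rack None
45 0.3 -1 pick [ 1.49  0.72 -0.57  1.99 -1.17  1.4   0.97]
45 0.3 -1 rack None
```

```bash
cat >> h.py <<'E'
D=np.array([0,0,-1.])
def best(p,t,y):
    "of the two half-turn-equal grasps, the one with the smaller joint change"
    q0=env.get_state()['qpos']; o=[]
    for s in(1,-1):
        qt=quat(t,s*np.array(y,float)); j=kin.inverse_kinematics(p,qt)
        if j is not None: o.append((np.abs(np.array(j)-q0).max(),s,qt,j))
    o.sort(key=lambda r:r[0]); return o
def st(*a):
    s=env.get_state(); print(*a,'t',round(s['time'],2),'tcp',np.round(s['tcp_pos'],4),'F',np.round(s['force'],1),'open',round(s['opening'],4),'gf',np.round(s['gripper_force'],1))
E
cat > fit.py <<'E'
from h import *
def rackfit(tag):
    P=cloud('top',np.load(f'pics/{tag}.npy')).reshape(-1,3)
    for lo,hi in((.46,.495),(.565,.60)):
        m=((P>[lo,.01,.0105])&(P<[hi,.24,.02])).all(1); Q=P[m]
        k,b=np.polyfit(Q[:,1],Q[:,0],1); print('rail',m.sum(),'x=',round(b,4),'+',round(k,4),'y, at .12:',round(b+k*.12,4))
    for n,a,c in(('loose',.06,.2),('fixed',.235,.29)):
        m=((P>[.475,a-.03,.026])&(P<[.58,c+.05,.036])).all(1); Q=P[m]
        print(n,'y range by x:',[(round(x,3),np.round(np.percentile(Q[abs(Q[:,0]-x)<.008][:,1],[1,99]),4)) for x in(.495,.51,.525,.54,.555)])
if __name__=='__main__':
    rackfit('top0')
E
python3 fit.py; python3 - <<'E'
from h import *
for y in(.04,.11): print([np.round(o[3],2) for o in best([.527,y,.25],D,[1,0,0])],[np.round(o[3],2) for o in best([.527,y,.089],D,[1,0,0])])
E
```

```text
rail 100 x= 0.4769 + 0.0169 y, at .12: 0.479
rail 98 x= 0.5735 + 0.0206 y, at .12: 0.576
loose y range by x: [(0.495, array([0.0846, 0.2478])), (0.51, array([0.0837, 0.2474])), (0.525, array([0.0835, 0.2481])), (0.54, array([0.0841, 0.249 ])), (0.555, array([0.0856, 0.2487]))]
fixed y range by x: [(0.495, array([0.2476, 0.3387])), (0.51, array([0.2472, 0.3043])), (0.525, array([0.2449, 0.2765])), (0.54, array([0.2467, 0.28  ])), (0.555, array([0.2453, 0.2876]))]
[array([ 0.35,  0.37, -0.66,  1.92,  0.28,  0.94, -0.45]), array([ 0.7 ,  0.57, -1.18,  1.91,  0.6 ,  1.08,  2.41])] [array([ 0.19,  0.6 , -0.48,  2.03,  0.47,  0.62, -0.61]), array([-1.02,  1.08,  1.26,  2.1 , -1.27,  1.08, -2.21])]
[array([ 0.34,  0.44, -0.83,  1.89,  0.38,  0.98, -0.66]), array([ 0.56,  0.59, -1.18,  1.88,  0.62,  1.1 ,  2.28])] [array([ 0.09,  0.62, -0.53,  2.  ,  0.5 ,  0.65, -0.76]), array([ 0.53,  0.94, -1.2 ,  1.98,  1.06,  1.04,  1.96])]
```

```bash
python3 - <<'E'
from h import *
u=np.array([.019,1,0])
env.grip(0.0,40)
o=best([.526,.045,.20],D,[1,-.019,0])[0]; qt=o[2]
env.reach([.526,.045,.20],qt); st('above')
env.movel([.526,.045,.089],.15); st('down')
r=env.movel(np.array([.526,.045,.089])+.058*u,.06,stop_force=25); st('push1',r)
r2=False
if not r: r2=env.movel(np.array([.526,.045,.089])+.085*u,.03,stop_force=18); st('push2',r2)
p=env.get_state()['tcp_pos']
env.dwell(.2); st('hold')
env.movel(p-.03*u,.15); env.movel(p-.03*u+[0,0,.2],.25); st('up')
snap('top','top1')
from fit import rackfit; rackfit('top1')
im=cv2.imread('pics/top1.png')[170:290,200:440]; cv2.imwrite('pics/crop1.png',cv2.resize(im,None,fx=3.3,fy=3.3,interpolation=cv2.INTER_CUBIC))
E
```

```text
above t 3.53 tcp [0.5263 0.0439 0.2   ] F [ 0.6 -0.8  0.4] open -0.0003 gf 0.0
down t 4.42 tcp [0.5265 0.0452 0.0896] F [0.5 0.  0.3] open -0.0003 gf 0.0
push1 False t 5.54 tcp [0.5271 0.1033 0.0889] F [ 0.8 -1.8  0.9] open -0.0002 gf 0.9
push2 True t 6.18 tcp [0.5273 0.1176 0.0886] F [-0.9  0.6  0.4] open -0.0002 gf 0.0
hold t 6.38 tcp [0.527  0.1172 0.0883] F [-0.1 -0.4 -0.4] open -0.0 gf 0.0
up t 7.67 tcp [0.5259 0.0876 0.2873] F [-0.7 -0.1 -0.1] open 0.0002 gf 0.0
rail 26 x= 0.4771 + 0.0195 y, at .12: 0.4795
rail 28 x= 0.5744 + -0.0013 y, at .12: 0.5743
loose y range by x: [(0.495, array([0.1878, 0.248 ])), (0.51, array([0.1973, 0.2481])), (0.525, array([0.2058, 0.2485])), (0.54, array([0.215 , 0.2486])), (0.555, array([0.2251, 0.2492]))]
fixed y range by x: [(0.495, array([0.2053, 0.3381])), (0.51, array([0.2053, 0.2962])), (0.525, array([0.2121, 0.2761])), (0.54, array([0.2164, 0.2809])), (0.555, array([0.2265, 0.2854]))]
```

View pics/crop1.png

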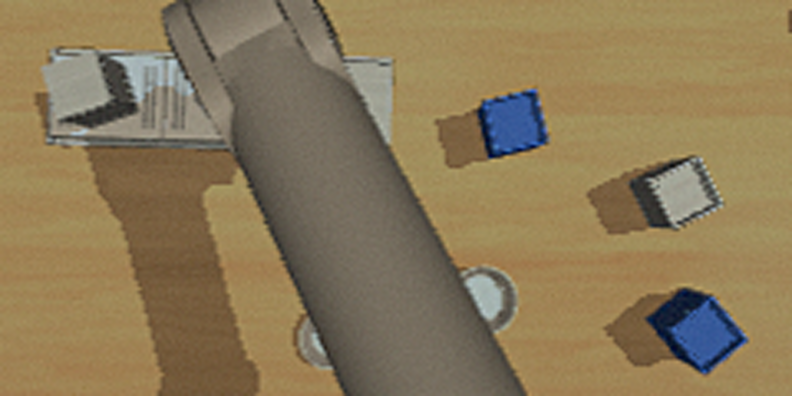

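```bash
python3 - <<'E'
from h import *
u=np.array([.019,1,0])
p=env.get_state()['tcp_pos'].copy(); p[2]=.089
env.movel(p,.25)
r=env.movel(p+.06*u,.03,stop_force=12); st('push',r)
q=env.get_state()['tcp_pos']; r=env.movel(q+.002*u,.01); st('press',r); env.dwell(.2); st('pressed')
env.movel(p,.15); env.movel(p+[0,0,.15],.3)
env.grip(.085)
a=np.radians(26.8); c=np.array([.4335,-.2815,.26])
o=best(c,D,[np.cos(a),np.sin(a),0])
for k in o: print(k[1],np.round(k[3],2))
env.reach(c,o[0][2]); st('above can')
snap('top','top2')
from fit import rackfit; rackfit('top2')
im=cv2.imread('pics/top2.png')[170:290,200:440]; cv2.imwrite('pics/crop2.png',cv2.resize(im,None,fx=3.3,fy=3.3,interpolation=cv2.INTER_CUBIC))
E
```

```text
push True t 9.81 tcp [0.5262 0.118  0.0887] F [-0.5  0.1  0.8] open -0.0001 gf 0.0
press False t 10.21 tcp [0.5261 0.1183 0.0885] F [-1.  -5.4  2.7] open 0.0003 gf 2.6
pressed t 10.41 tcp [0.5261 0.1183 0.0885] F [-0.3 -5.1  2.9] open 0.0 gf 2.6
1 [ 0.99  0.34 -0.65  1.94  0.25  0.94  0.69]
-1 [ 0.5   0.27 -0.05  1.97  0.02  0.9  -2.23]
above can t 13.62 tcp [ 0.4342 -0.2804  0.2601] F [ 0.1  0.8 -0.7] open 0.0848 gf 0.0
rail 97 x= 0.4764 + 0.0248 y, at .12: 0.4794
rail 102 x= 0.5733 + 0.021 y, at .12: 0.5759
loose y range by x: [(0.495, array([0.1288, 0.2476])), (0.51, array([0.129 , 0.2478])), (0.525, array([0.1258, 0.2488])), (0.54, array([0.1259, 0.2483])), (0.555, array([0.1265, 0.2485]))]
fixed y range by x: [(0.495, array([0.2053, 0.3378])), (0.51, array([0.2053, 0.3064])), (0.525, array([0.2114, 0.2758])), (0.54, array([0.2133, 0.2813])), (0.555, array([0.2066, 0.2839]))]
```

View pics/crop2.png

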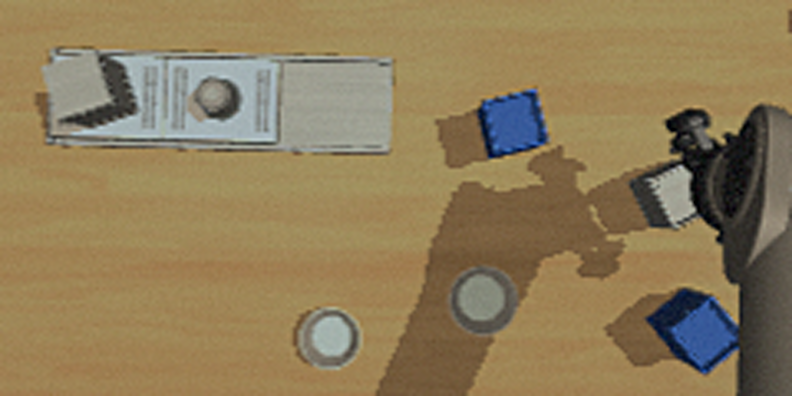

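```bash
python3 - <<'E'
from h import *
P=cloud('top',np.load('pics/top2.npy')).reshape(-1,3)
m=((P>[.48,.13,.05])&(P<[.58,.24,.11])).all(1); print('peg',np.round(P[m].mean(0),4),m.sum(), cv2.minEnclosingCircle(P[m&(P[:,2]>.08)][:,:2].astype(np.float32)))
c=np.array([.4335,-.2815,.150]); d=np.array([.45,-.285,.1505])
r=env.movel(c,.2,stop_force=15); st('down',r)
env.grip(.045,30); st('grip')
b=np.radians(-10); s=env.get_state()
Y=Rn.from_quat(np.array(s['orientation'])[[1,2,3,0]]).as_matrix()[:,1]
qt=quat(D,np.sign(Y@[np.cos(b),np.sin(b),0])*np.array([np.cos(b),np.sin(b),0]))
env.movel(c+[0,0,.02],.15); env.movel(d+[0,0,.02],.1,rot=qt); r=env.movel(d,.08,stop_force=8); st('set',r)
env.grip(.085); env.movel(d+[0,0,.15],.3); st('up')
for ang in(75,80,85,90):
  a=np.radians(ang); t=np.array([np.cos(a),np.sin(a),0])
  for z in(.08,.25):
    for x in best(np.array([.45,-.285,z])-.054*t,t,[-t[1],t[0],0]): print(ang,z,x[1],np.round(x[3],2))
    for x in best(np.array([.45,-.285,z])-.154*t,t,[-t[1],t[0],0]): print(' back',ang,z,x[1],np.round(x[3],2))
E
```

```text
peg [0.5269 0.1824 0.0913] 103 ((0.5289679169654846, 0.18511846661567688), 0.01779020018875599)
down False t 14.38 tcp [ 0.4343 -0.2812  0.1507] F [-0.1 -0.3  1.2] open 0.0851 gf 0.0
grip t 14.76 tcp [ 0.4341 -0.282   0.1513] F [-0.9 -0.7  6.4] open 0.0536 gf 30.8
set True t 16.13 tcp [ 0.4499 -0.2852  0.1502] F [-0.3 -0.7  0.1] open 0.054 gf 27.9
up t 17.2 tcp [ 0.4498 -0.285   0.3009] F [-0.   0.5 -1.1] open 0.0854 gf 0.0
75 0.08 -1 [ 1.29  1.23 -0.56  1.54 -0.63  1.56  0.91]
75 0.08 1 [ 0.9   1.15  0.02  1.57 -0.97  1.84 -1.9 ]
 back 75 0.08 -1 [ 1.32  1.27 -0.51  1.34 -0.6   1.75  0.86]
 back 75 0.08 1 [ 1.13  1.21 -0.18  1.36 -0.8   1.87 -2.1 ]
75 0.25 -1 [ 1.31  0.96 -0.59  1.62 -0.77  1.67  0.79]
75 0.25 1 [ 1.04  0.88 -0.18  1.64 -0.95  1.85 -2.16]
 back 75 0.25 -1 [ 1.34  1.02 -0.53  1.42 -0.73  1.84  0.74]
 back 75 0.25 1 [ 1.25  0.99 -0.39  1.43 -0.8   1.89 -2.33]
80 0.08 -1 [ 1.25  1.24 -0.55  1.49 -0.59  1.63  0.89]
80 0.08 1 [ 0.88  1.16  0.02  1.52 -0.92  1.88 -1.92]
 back 80 0.08 -1 [ 1.27  1.29 -0.51  1.27 -0.56  1.82  0.84]
 back 80 0.08 1 [ 1.21  1.27 -0.39  1.28 -
[... 467 characters left out ...]
.87 -2.37]
85 0.25 -1 [ 1.23  1.   -0.59  1.52 -0.68  1.8   0.76]
85 0.25 1 [ 1.11  0.95 -0.39  1.53 -0.78  1.87 -2.28]
 back 85 0.25 -1 [ 1.37  1.16 -0.79  1.27 -0.52  1.9   0.55]
 back 85 0.25 1 [ 1.37  1.16 -0.79  1.27 -0.52  1.9  -2.59]
90 0.08 -1 [ 1.17  1.27 -0.55  1.39 -0.5   1.76  0.87]
90 0.08 1 [ 0.95  1.2  -0.18  1.41 -0.72  1.88 -2.05]
 back 90 0.08 -1 [ 1.31  1.43 -0.8   1.12 -0.3   1.91  0.63]
 back 90 0.08 1 [ 1.3   1.42 -0.8   1.12 -0.31  1.92 -2.51]
90 0.25 -1 [ 1.2   1.02 -0.59  1.47 -0.64  1.86  0.75]
90 0.25 1 [ 1.2   1.02 -0.59  1.47 -0.64  1.86 -2.4 ]
 back 90 0.25 -1 [ 1.46  1.37 -1.2   1.19 -0.25  1.91  0.27]
 back 90 0.25 1 [ 1.46  1.37 -1.2   1.19 -0.25  1.91 -2.87]
```

```bash
python3 - <<'E'
from h import *
a=np.radians(80); t=np.array([np.cos(a),np.sin(a),0]); L=np.array([-t[1],t[0],0])
g=np.array([.45,-.285,.25])
qt=quat(t,-L)
env.reach(g-.16*t,qt); st('back')
im,d=snap('side','side3'); im2,d2=snap('top','top3')
for n,dd in(('side',d),('top',d2)):
    W=cloud(n,dd).reshape(-1,3); d0=np.load(f'pics/{n}0.npy').ravel(); 
    ch=(np.abs(dd.ravel()-d0)>.03)&(W[:,0]>.1)&(W[:,2]>.02)
    Q=W[ch]; print(n,len(Q))
    for y0 in np.arange(-.8,-.1,.08):
        k=Q[(Q[:,1]>y0)&(Q[:,1]<y0+.08)]
        if len(k)>5: print(round(y0,2),len(k),'x',np.round(np.percentile(k[:,0],[2,98]),3),'zmin',np.round(np.percentile(k[:,2],[1,10,99]),3))
cv2.imwrite('pics/crop3.png',im)
E
```

```text
back t 18.24 tcp [ 0.4231 -0.441   0.25  ] F [-0.1  0.4  0.5] open 0.0849 gf 0.0
side 7370
-0.8 43 x [0.648 3.146] zmin [0.031 0.054 0.465]
-0.72 176 x [0.315 1.244] zmin [0.099 0.217 0.449]
-0.64 1327 x [0.174 0.42 ] zmin [0.229 0.26  0.459]
-0.56 1510 x [0.103 0.441] zmin [0.243 0.272 0.541]
-0.48 570 x [0.101 0.494] zmin [0.238 0.245 0.53 ]
-0.4 82 x [0.378 1.627] zmin [0.03  0.243 0.318]
-0.32 317 x [0.422 1.458] zmin [0.022 0.035 0.311]
-0.24 6 x [0.759 1.517] zmin [0.048 0.05  0.13 ]
-0.16 18 x [0.379 1.814] zmin [0.025 0.03  0.175]
top 9492
-0.8 111 x [0.37  0.892] zmin [0.252 0.276 0.448]
-0.72 1500 x [0.263 0.44 ] zmin [0.262 0.281 0.382]
-0.64 3257 x [0.125 0.434] zmin [0.248 0.279 0.481]
-0.56 2975 x [0.102 0.459] zmin [0.255 0.269 0.541]
-0.48 1102 x [0.101 0.49 ] zmin [0.24  0.253 0.53 ]
-0.4 70 x [0.375 0.815] zmin [0.083 0.248 0.266]
-0.32 171 x [0.42  0.755] zmin [0.023 0.045 0.134]
```

View pics/crop3.png

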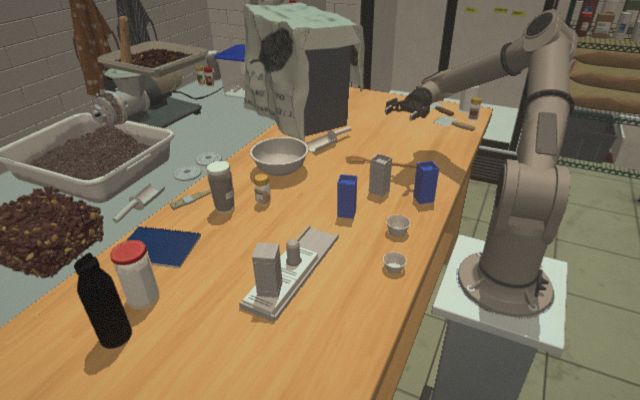

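```bash
python3 - <<'E'
from h import *
a=np.radians(80); t=np.array([np.cos(a),np.sin(a),0])
g=np.array([.45,-.285,.08])
r=env.movel(g-.16*t,.15,stop_force=10); st('down',r)
if not r:
    r=env.movel(g-.054*t,.1,stop_force=8); st('fwd',r)
    if not r:
        env.grip(.045,40); st('grip')
        env.movel(g-.054*t+[0,0,.2],.2); st('lift')
        im,d=snap('side','side4'); cv2.imwrite('pics/crop4.png',cv2.resize(im[40:240,320:520],None,fx=3,fy=3,interpolation=cv2.INTER_CUBIC))
        s=env.get_state(); print(np.round(s['qpos'],2))
E
```

```text
down False t 19.62 tcp [ 0.4226 -0.4429  0.0812] F [-0.2  0.8 -0.1] open 0.0851 gf 0.0
fwd False t 20.83 tcp [ 0.4406 -0.3389  0.0798] F [-0.3  0.5  0.9] open 0.085 gf 0.0
grip t 21.23 tcp [ 0.4406 -0.3385  0.0799] F [-0.1 -0.4 -0.1] open 0.0537 gf 48.3
lift t 22.38 tcp [ 0.4402 -0.3381  0.2786] F [ 0.1 -0.2 -1.7] open 0.0538 gf 48.3
[ 1.43  1.04 -0.87  1.56 -0.6   1.65  0.58]
```

View pics/crop4.png

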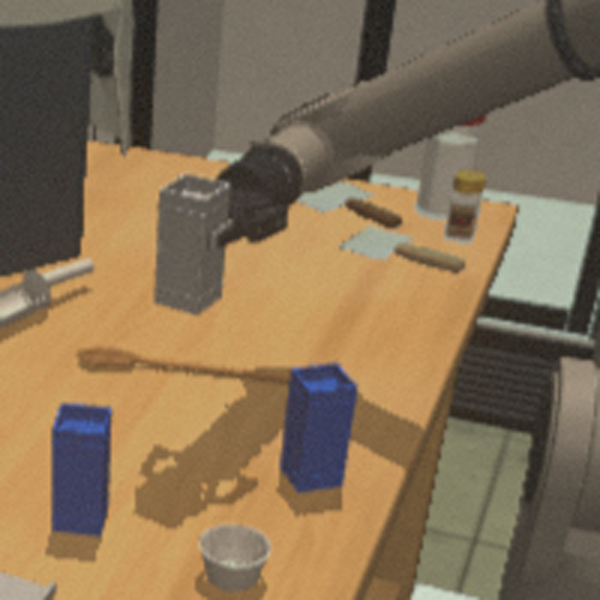

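```bash
python3 - <<'E'
from h import *
q=np.array(env.get_state()['qpos']); q[6]-=np.pi
env.goto_joints(q); st('flipped')
pk=np.array([.529,.187])
for ang in(95,100,105,110,115):
  a=np.radians(ang); t=np.array([np.cos(a),np.sin(a),0]); L=np.array([-t[1],t[0],0])
  print(ang,[np.round(j,2) if (j:=kin.inverse_kinematics(np.array([*pk,z])-.054*t,quat(t,L))) is not None else None for z in(.25,.08)])
a=np.radians(100); t=np.array([np.cos(a),np.sin(a),0]); L=np.array([-t[1],t[0],0])
env.reach(np.array([*pk,.25])-.054*t,quat(t,L)); st('above')
im,d=snap('side','side5'); im2,d2=snap('top','top5')
cv2.imwrite('pics/crop5.png',np.hstack([cv2.resize(im[100:340,200:450],(417,400)),cv2.resize(im2[120:280,190:340],(375,400))]))
for n,dd in(('side',d),('top',d2)):
    P=cloud(n,dd).reshape(-1,3)
    m=((P>[.45,.12,.285])&(P<[.6,.27,.32])).all(1)
    r=cv2.minAreaRect(P[m][:,:2].astype(np.float32)); print(n,'bottom',np.round(r[0],4),np.round(r[1],4),round(r[2],1),'z',np.round(np.percentile(P[m][:,2],[50,98]),4),m.sum())
    for y0 in np.arange(-.16,.14,.04):
        k=P[(P[:,1]>y0)&(P[:,1]<y0+.04)&(P[:,0]>.5)&(P[:,0]<.6)&(P[:,2]>.12)]
        if len(k)>5: print(round(y0,2),len(k),'z',np.round(np.percentile(k[:,2],[2,50,98]),3))
E
```

```text
flipped t 25.07 tcp [ 0.4403 -0.3381  0.2785] F [-0.5 -0.8 -1.2] open 0.0541 gf 48.2
95 [array([ 0.87,  1.1 , -1.08,  1.91, -0.8 ,  0.98, -2.43]), array([ 0.82,  1.38, -0.95,  1.83, -0.65,  0.93, -2.29])]
100 [array([ 0.83,  1.1 , -1.06,  1.85, -0.75,  1.07, -2.47]), array([ 0.77,  1.37, -0.93,  1.77, -0.6 ,  1.02, -2.34])]
105 [array([ 0.78,  1.11, -1.04,  1.79, -0.69,  1.16, -2.51]), array([ 0.73,  1.37, -0.91,  1.71, -0.55,  1.11, -2.38])]
110 [array([ 0.74,  1.12, -1.03,  1.73, -0.65,  1.25, -2.55]), array([ 0.68,  1.37, -0.9 ,  1.65, -0.51,  1.2 , -2.41])]
115 [array([ 0.7 ,  1.13, -1.02,  1.67, -0.6 ,  1.33, -2.58]), array([ 0.64,  1.37, -0.9 ,  1.59, -0.47,  1.29, -2.45])]
above t 26.82 tcp [0.5393 0.1323 0.2496] F [ 1.1  0.6 -1.3] open 0.0536 gf 48.3
side bottom [0.5165 0.1981] [0.076  0.0402] 55.5 z [0.3029 0.3197] 362
-0.16 569 z [0.124 0.314 0.346]
-0.12 569 z [0.125 0.284 0.323]
-0.08 240 z [0.227 0.283 0.299]
-0.04 185 z [0.246 0.282 0.29 ]
0.0 237 z [0.238 0.281 0.291]
0.04 308 z [0.247 0.279 0.289]
0.08 152 z [0.245 0.262 0.285]
0.12 89 z [0.207 0.265 0.33 ]
top bottom [0.5179 0.1696] [0.0382 0.0751] 54.3 z [0.3071 0.319 ] 60
-0.16 561 z [0.264 0.32  0.342]
-0.12 457 z [0.128 0.294 0.323]
-0.08 335 z [0.256 0.284 0.293]
-0.04 354 z [0.259 0.283 0.29 ]
0.0 356 z [0.255 0.281 0.291]
0.04 352 z [0.256 0.28  0.29 ]
0.08 390 z [0.252 0.261 0.272]
0.12 339 z [0.217 0.262 0.33 ]
```

View pics/crop5.png

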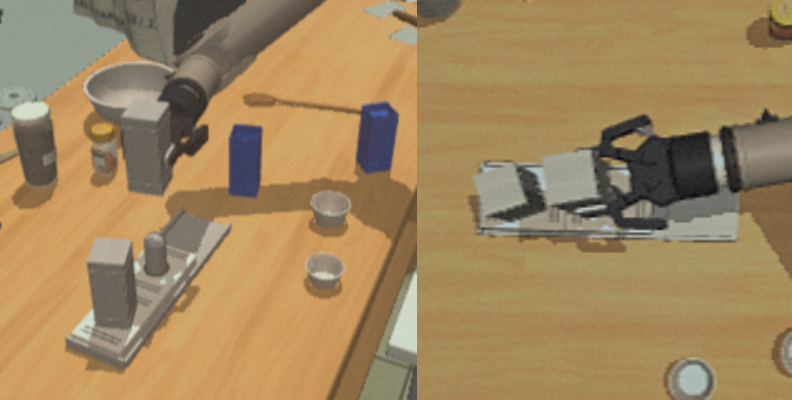

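```bash
python3 - <<'E'
from h import *
for n in('side','top'):
    P=cloud(n,np.load(f'pics/{n}5.npy')).reshape(-1,3)
    m=((P>[.45,.12,.323])&(P<[.6,.27,.345])).all(1)
    r=cv2.minAreaRect(P[m][:,:2].astype(np.float32)); print(n,'closed end',np.round(r[0],4),np.round(r[1],4),round(r[2],1),'z',round(np.median(P[m][:,2]),4),m.sum())
    m=((P>[.45,.1,.19])&(P<[.6,.27,.315])).all(1); print('low z of can', np.round(np.percentile(P[m&(P[:,1]>.2)][:,2],[1,5]),3))
    m=((P>[.48,.13,.05])&(P<[.58,.24,.104])).all(1); Q=P[m]
    print('peg',m.sum(),np.round(cv2.minEnclosingCircle(Q[:,:2].astype(np.float32)),4) if 0 else (np.round(Q[:,:2].min(0),4),np.round(Q[:,:2].max(0),4),round(Q[:,2].max(),3)) if len(Q) else None)
    m=((P>[.48,.1,.026])&(P<[.58,.25,.036])).all(1); Q=P[m]; print('block top y',np.round(np.percentile(Q[:,1],[1,99]),4),'x',np.round(np.percentile(Q[:,0],[1,99]),4))
E
```

```text
side closed end [0.5313 0.1883] [0.055 0.058] 10.0 z 0.3299 334
low z of can [0.202 0.207]
peg 245 (array([0.5124, 0.1759]), array([0.5478, 0.2078]), np.float64(0.103))
block top y [0.1316 0.2478] x [0.4865 0.5709]
top closed end [0.5296 0.1848] [0.0546 0.0545] 10.0 z 0.3292 397
low z of can [0.228 0.23 ]
peg 9 (array([0.5258, 0.1683]), array([0.5393, 0.1731]), np.float64(0.093))
block top y [0.1288 0.248 ] x [0.4855 0.5698]
```

```bash
python3 - <<'E'
from h import *
p=env.get_state()['tcp_pos'].copy(); p[:2]+=[0,.0005]
def go(z,v,f):
    q=p.copy(); q[2]=z; r=env.movel(q,v,stop_force=f); st('z',z,r); return r
r=go(.165,.15,8) or go(.088,.06,8)
if not r: r=go(.077,.015,6)
im,d=snap('side','side6'); cv2.imwrite('pics/crop6.png',cv2.resize(im[190:340,220:380],None,fx=4,fy=4,interpolation=cv2.INTER_CUBIC))
E
```

```text
z 0.165 False t 27.64 tcp [0.5394 0.1331 0.1659] F [ 0.   0.6 -0.5] open 0.0535 gf 48.3
z 0.088 False t 29.07 tcp [0.5393 0.1329 0.0884] F [ 1.   0.4 -2.6] open 0.0537 gf 48.2
z 0.077 True t 29.62 tcp [0.5392 0.1329 0.0805] F [ 0.3 -0.5  3.4] open 0.0539 gf 48.3
```

View pics/crop6.png

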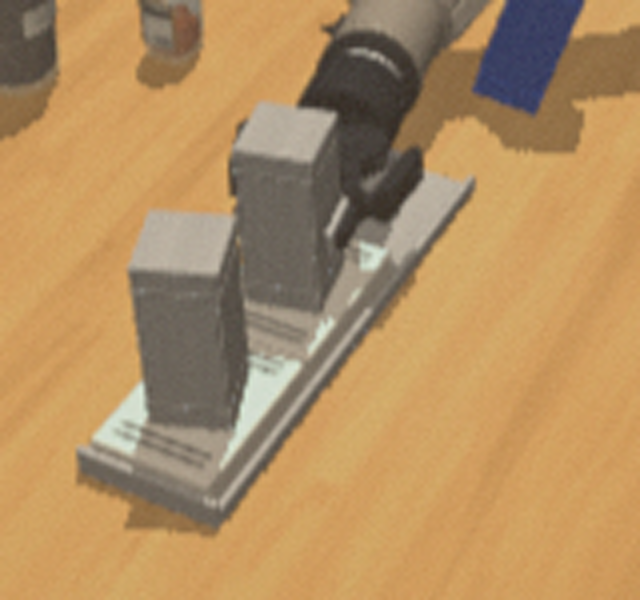

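```bash
python3 - <<'E'
from h import *
env.grip(.085); st('open')
im,d=snap('top','top7'); d6=np.load('pics/side6.npy')
for n,dd in(('top',d),('side',d6)):
    P=cloud(n,dd).reshape(-1,3)
    for y0 in np.arange(-.26,.06,.04):
        k=P[(P[:,1]>y0)&(P[:,1]<y0+.04)&(P[:,0]>.3)&(P[:,0]<.7)&(P[:,2]>.03)]
        k=k[~((abs(k[:,0]-.50)<.04)&(abs(k[:,1]+.118)<.045)&(k[:,2]<.135))]
        if len(k)>5: print(n,round(y0,2),len(k),'x',np.round(np.percentile(k[:,0],[2,50,98]),3),'z',np.round(np.percentile(k[:,2],[2,50,98]),3))
cv2.imwrite('pics/crop7.png',cv2.resize(im[140:280,200:400],None,fx=4,fy=4,interpolation=cv2.INTER_CUBIC))
E
```

```text
open t 30.1 tcp [0.5389 0.1325 0.0791] F [0.6 1.1 0.1] open 0.0851 gf 0.0
top -0.26 573 x [0.425 0.474 0.539] z [0.205 0.256 0.286]
top -0.22 510 x [0.457 0.507 0.573] z [0.162 0.213 0.242]
top -0.18 578 x [0.446 0.543 0.627] z [0.103 0.166 0.201]
top -0.14 569 x [0.318 0.56  0.639] z [0.038 0.131 0.164]
top -0.1 344 x [0.346 0.576 0.632] z [0.04  0.112 0.138]
top -0.06 318 x [0.321 0.565 0.608] z [0.039 0.111 0.121]
top -0.02 269 x [0.524 0.558 0.597] z [0.087 0.113 0.122]
top 0.02 264 x [0.514 0.549 0.587] z [0.084 0.11  0.12 ]
side -0.26 604 x [0.308 0.449 0.51 ] z [0.199 0.258 0.297]
side -0.22 570 x [0.453 0.482 0.545] z [0.157 0.216 0.247]
side -0.18 584 x [0.453 0.512 0.596] z [0.117 0.173 0.208]
side -0.14 613 x [0.312 0.543 0.623] z [0.032 0.13  0.165]
side -0.1 373 x [0.312 0.572 0.628] z [0.034 0.115 0.142]
side -0.06 227 x [0.312 0.555 0.613] z [0.034 0.11  0.121]
side -0.02 236 x [0.525 0.546 0.596] z [0.071 0.111 0.122]
side 0.02 204 x [0.306 0.546 0.591] z [0.033 0.112 0.121]
```

View pics/crop7.png

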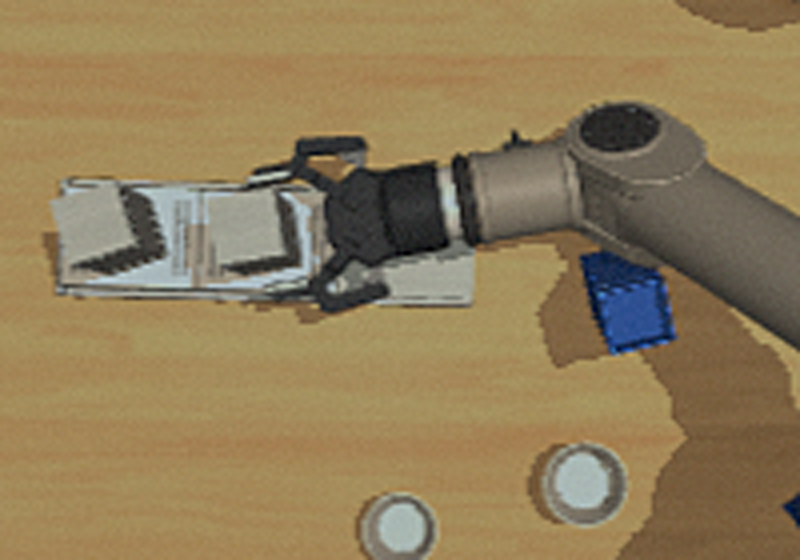

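```bash
python3 - <<'E'
from h import *
a=np.radians(100); t=np.array([np.cos(a),np.sin(a),0])
p=env.get_state()['tcp_pos'].copy()
q=p-.065*t+[.007,0,0]
r=env.movel(q,.08,stop_force=5); st('back',r)
if not r:
    env.movel(q+[0,0,.22],.2); st('up')
    env.movel(q+[0,-.15,.22],.2); st('away')
    im,d=snap('top','top8'); im2,d2=snap('side','side8')
    for n,dd in(('top',d),('side',d2)):
        P=cloud(n,dd).reshape(-1,3)
        for nm,(x0,x1,y0,y1) in dict(can=(.47,.59,.14,.235),dry=(.48,.59,.26,.36)).items():
            m=((P>[x0,y0,.15])&(P<[x1,y1,.175])).all(1); Q=P[m]
            r=cv2.minAreaRect(Q[:,:2].astype(np.float32)); print(n,nm,np.round(r[0],4),np.round(r[1],4),round(r[2],1),'z',np.round(np.percentile(Q[:,2],[5,50,95]),4))
        for nm,(x,y) in dict(b1=(.501,-.118),jar=(.772,-.06),b2=(.297,-.302)).items():
            m=((P>[x-.06,y-.06,.06])&(P<[x+.06,y+.06,.14])).all(1); print(n,nm,m.sum(),np.round(P[m].mean(0),4) if m.any() else '')
    from fit import rackfit; rackfit('top8')
    cv2.imwrite('pics/crop8.png',np.hstack([cv2.resize(im2[190:340,220:380],(426,400)),cv2.resize(im[150:250,200:293],(372,400))]))
E
```

```text
back False t 31.13 tcp [0.5568 0.0691 0.0794] F [ 0.5  0.  -0.9] open 0.0854 gf 0.0
up t 32.38 tcp [0.5569 0.0684 0.2979] F [-1.  -0.  -0.5] open 0.0847 gf 0.0
away t 33.28 tcp [ 0.5568 -0.0801  0.2993] F [-0.2 -1.   0.8] open 0.0852 gf 0.0
top can [0.5286 0.1851] [0.0533 0.0543] 10.2 z [0.1557 0.1603 0.164 ]
top dry [0.5313 0.3052] [0.0549 0.0542] 18.9 z [0.1557 0.16   0.1639]
top b1 198 [ 0.4953 -0.1188  0.1151]
top jar 176 [ 0.7771 -0.0579  0.0945]
top b2 393 [ 0.2984 -0.2999  0.1123]
side can [0.5312 0.1879] [0.0568 0.059 ] 11.4 z [0.1516 0.1608 0.1633]
side dry [0.5333 0.3079] [0.0545 0.059 ] 19.2 z [0.1528 0.1606 0.1629]
side b1 540 [ 0.4994 -0.1041  0.1035]
side jar 229 [ 0.7775 -0.0466  0.0862]
side b2 565 [ 0.2969 -0.2894  0.1026]
rail 103 x= 0.476 + 0.0246 y, at .12: 0.479
rail 94 x= 0.5734 + 0.0222 y, at .12: 0.5761
loose y range by x: [(0.495, array([0.1287, 0.2479])), (0.51, array([0.128 , 0.2484])), (0.525, array([0.126 , 0.2486])), (0.54, array([0.1257, 0.2488])), (0.555, array([0.126 , 0.2491]))]
fixed y range by x: [(0.495, array([0.2052, 0.3376])), (0.51, array([0.226 , 0.3073])), (0.525, array([0.2339, 0.2755])), (0.54, array([0.2379, 0.2805])), (0.555, array([0.2424, 0.286 ]))]
```

View pics/crop8.png

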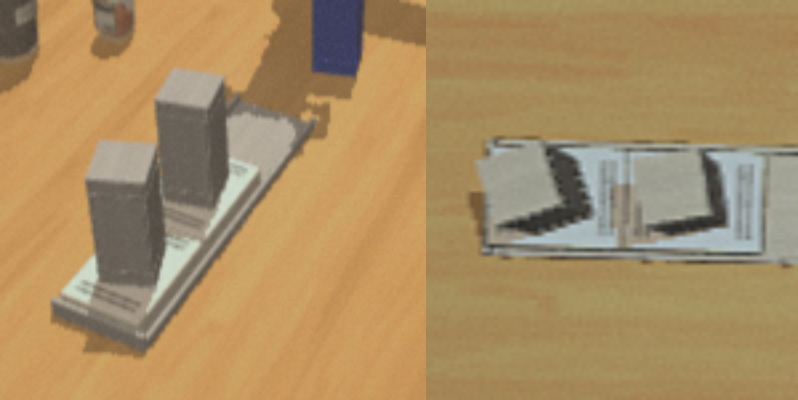

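```bash
python3 -c "
from h import *
print(job.job_done())"
```

```text
the job is handed in; nothing more can be done
None
```

I slid the loose block against the fixed block until it stopped firmly, then put the steel canister upside down over its peg, rim down on the block, and let go. I handed the job in at about 33 s. The last pictures show no visible gap between the blocks, the drying canister unmoved and nothing else disturbed, but the cameras cannot rule out a gap of about a millimetre.

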